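Open the spring-catch feeding hatch of a quarantine tank

ROBOT

A 6-joint arm with a two-finger parallel gripper is mounted at the origin on the work surface. World frame = base frame: x ahead of the robot, y to its left, z up, the work surface at z = 0. Lengths are in m, angles in rad, forces in N, time in s.
With the tool pointing down it reaches from about 0.325 to 1 m from the base axis. Payload 5.1 kg.
Tool frame: the origin (TCP) lies midway between the tips of the shut fingers; the grasp point (between the pads) lies 19 mm behind it (env.pinch_z is the distance from the TCP to the grasp point, in m); y points along the fingers, x is the direction in which the jaws open and shut, and the axes are right-handed (so a half turn about y gives the same grasp; the last joint's range is limited). The gripper opens to 85 mm and grips with 20 to 120 N. Pads are 22 mm wide; open, the fingers measure 114 mm over their backs; the gripper's body (76 mm by 85 mm) begins 54 mm behind the grasp point. The pads swing forward as they close: fully open they stand 13 mm farther back than shut.
Start: joints at [-0.083, 0.124, 1.65, -0, 1.367, -0.083], TCP at [0.65, -0, 0.231] pointing down, gripper open.
Joint ranges: [-2.61, 2.61], [-1.02, 2.33], [0.03, 2.71], [-1.35, 4.49], [0.32, 2.68], [-2.91, 2.91]. Speed limits (rad/s): [2.57, 2.57, 3.14, 3.14, 3.14, 3.14].

INTERFACE

Orientations are given as a rotation vector (axis times angle).
In Python, from bench import sensors, optics, env, nets gives the robot as it stands. The module is installed in compiled form; this text tells all that it offers.
- The arm moves only by the shell command python3 -m creep 'ROWS' [FORCE]. ROWS is JSON, a list of rows, each a list of 7 numbers: the shift along the tool's x, y, z in m, then the turn, a rotation vector about the tool's x, y, z in degrees, then the closure, from 0 (fully open) to 1 (shut). A call has 1 to 20 rows; each row is the pose to reach, as a shift and turn from the pose commanded when the call began, along the tool's axes at that moment; what a row does not reach only later rows make up. A row lasts 1/10 s, in which the tool goes at most 50 mm and 8.59 degrees, less where a joint would pass 70% of its speed; a pose out of reach is approached as far as the arm can. A call with a gripper value outside its range is refused whole. The fingers move at their own pace and stop on an object; FORCE is the grip in N (left out, the last holds). Time passes only in rows, so rows that repeat a pose let the fingers close. It gives the time, the measured TCP pose, the force and the opening at its end, in the units of the state.
- sensors.state(): the state, without advancing time (a new reading comes with each control period).
- optics.grab_frame(name): name is "scene" or "side" or "wrist"; returns the picture (384x512x3 uint8, red, green, blue); there is no depth.
- optics.camera_info(name): a dict with "vertical_fov" (degrees; the focal length in pixels is half the picture's height over the tangent of half this angle, whatever the lens; pixels are square), "cx", "cy" (the principal point, pixels), "rvec" (rotation vector, rad) and "tvec" (3), from world to camera coordinates, as OpenCV has them. Camera axes: x right, y down, z forward; pixel columns grow to the right and rows downward; lengths in m; the calibration is good to about 2 mm. A picture is of the moment at which its call begins: read the wrist's pose just before it. camera_info takes no time and is no camera call; for the wrist camera it gives the pose at the moment of the call.
- env.close_job(): hands the job in, once; it reports no verdict.
Trained networks look in the newest picture that a camera, given by its name, has taken for a name from the list of things; names that differ only in an ending like _2 or _b are one class to them, and where a whole thing is asked for, a point or a joint stands for the part that bears it (a point fixed in the world has none). Each returns a list of dicts, best first, with "p" (0 to 1); they miss things now and then, are a little off and sometimes report something else, mostly with a low value. They report only what shows in the picture. A call takes as long as a camera call.
- nets.recognise(thing, camera): "centre" ([x, y, z] in m, in world coordinates, good to about 4 mm: the middle of the surface that is visible of it).
- nets.outline_of(thing, camera): "pixels" (384x512 bool, what is visible of it).
The state is a dict: "clock": time; "joints": joint angles; "qd": joint speeds; "joint_efforts": joint torques, N m; "eef_pos": TCP position; "ee_rot": TCP orientation; "force": force on the tool from outside, world axes, zero at the start; "moment": the same for the moment, N m; "grip_width": finger opening in m.
Only numpy, scipy, OpenCV 4.12 (cv2) and the standard library are available. Lean on these libraries where they do the work, as an engineer would, in place of code of your own. Each camera call takes 0.05 s, during which the arm holds its last target.

TASK

Open the feeding hatch in the hood of the drained quarantine tank so that it can air: press the spring catch at the hatch's front edge down with a fingertip and, keeping it down, push the hatch by its thumb tab past the catch; then push it on, gently, until it is fully open against its stop and the catch springs up again behind it. Grip and lift nothing, leave the food jar on the hood and the thermometer, airstone and timer box on the worktop where they are, and finish with the hand clear.

Things in the scene. Friction and masses are not known exactly. Their poses are not given: they have to be found in the camera images.
- tank: Dry glass tank, fixed, with a black hood 224 (x) x 364 (y) mm whose flat deck lies 190 mm above the worktop. Origin: at worktop level under the tank; the hood spans x -122 to 102, y -182 to 182 mm. z up; x from the front long side (the catch's, towards the robot) to the back; y along it, the way the hatch opens. A light bar at x 54 to 98 stands 24 mm above the deck.
- hatch (a joint): How far the white hatch has slid to the tank's +y, m: 0 closed, 0.115 open at its stop. Plate 127 (x) x 140 (y) x 4 mm, underside 2.5 mm above the deck, front edge at tank x -82; closed it spans y -155 to -15 mm. Drags with 2 N, stays where left. A notch in its front edge, 35 mm long, holds the catch's nose: it cannot open until the catch is down.
- hatch_tab (a point): On the upright pushing face of the hatch's thumb tab, 15 mm above the deck; closed, at tank x -98, y -40 mm; moves with the hatch. The face looks to the tank's -y: push it to +y. It is 16 mm tall (7 to 23 mm above the deck) and runs from 16 mm in front of this point (-x) to 83 mm behind it, overhanging the hatch's front edge. Its back slopes down to +y over 25 mm.
- catch (a joint): How far the spring catch is pressed down, m: 0 up, 0.009 bottom; takes 4.5 N to start, 9.5 N at the bottom. The hatch passes when it is down more than 0.004 (0.006 to 0.008 is safe). Once the hatch has moved 5 mm its edge keeps the catch down, at about 0.004; the catch springs up to 0 behind the hatch when that has opened 0.111 or more.
- catch_top (a point): Centre of the top of the catch's grey pad, 26 (x) x 32 (y) mm, 10 mm above the deck when up, sinking with it; at tank x -98, y -60 mm. The hatch's front edge is 3 mm behind the pad; a nose 3.5 mm lower reaches into its notch. With the hatch closed the tab's face is 20 mm to +y of this point. The deck in front of the hatch is flat and free all along the tab's way.
- food_jar_center (a point): Centre of the loose food jar, 42 mm across, 52 mm high, standing on the +y end of the hood's deck. Leave it alone.
- thermometer_center (a point): Centre of a loose glass thermometer, 140 mm long, 14 mm high, lying on the worktop before the tank. Leave it alone.
- airstone_center (a point): 12 mm above the underside of a loose round ceramic airstone, 50 mm across, 34 mm high with its nozzle, on the worktop before the tank. Leave it alone.
- timer_box_center (a point): Centre of the loose white timer switch box, 70 x 110 x 38 mm with buttons on top, on the worktop at the +y end of the tank. Leave it alone.

How it is judged:
On the way, in this order (a step that is already met when the one before it is completed fails the run):
1. the catch is pressed down by a finger while the hatch is still closed (value of joint catch above 0.004 m and value of joint hatch below 0.008 m and contact force between the fingers and catch above 1 N), for 0.04 s.
2. the hatch has slid past the catch, which is still down (value of joint hatch above 0.02 m and value of joint catch above 0.003 m), for 0.04 s.
At the end, for the whole second after the job is handed in: The hatch is open to its stop (0.110 m or more of 0.115), at rest, the catch has sprung up behind it (within 1.5 mm of fully up), and the jar, thermometer, airstone and timer box are within 15 mm of where they stood (value of joint hatch above 0.11 m and value of joint catch below 0.0015 m and velocity of joint hatch between -0.005 and 0.005 m/s and distance of each of food_jar_center, thermometer_center, airstone_center, timer_box_center from where it was at the start of the episode below 0.015 m); the robot touches nothing.
It fails at once if the tank, hatch or catch pressed, pinched or rammed with more than 40 N (contact force between any of the arm, the fingers and tank above 40 N).
It fails at once if the food jar pushed or lifted (distance of food_jar_center from where it was at the start of the episode above 0.015 m).
It fails at once if the thermometer pushed or lifted (distance of thermometer_center from where it was at the start of the episode above 0.015 m).
It fails at once if the airstone pushed or lifted (distance of airstone_center from where it was at the start of the episode above 0.015 m).
It fails at once if the timer box pushed or lifted (distance of timer_box_center from where it was at the start of the episode above 0.015 m).
It also fails if it takes over 35 s, if anything falls off the work surface, if the arm or the gripper's body presses on something with over 40 N, if the wrist force passes 120 N, or if a joint passes its speed limit or range.

## Working session

There is one attempt and no reset: what is moved stays moved. The work goes in short steps, Python scripts to look and compute and a shell command to move; the robot and the scene stay as the last step left them, time stands still between calls to the robot, and variables do not carry over. Pictures are saved under pics/ and viewed, and the job is handed in when it is done.

```bash
mkdir -p pics; cat > h.py <<'E'
import numpy as np, cv2
from scipy.spatial.transform import Rotation as R
from bench import sensors, optics, env, nets
def save(c,n):
    im=optics.grab_frame(c); cv2.imwrite('pics/'+n+'.png',im[:,:,::-1]); return im
def cam(c):
    i=optics.camera_info(c); f=192/np.tan(np.radians(i['vertical_fov']/2))
    K=np.array([[f,0,i['cx']],[0,f,i['cy']],[0,0,1]]); return K,R.from_rotvec(i['rvec']).as_matrix(),np.array(i['tvec']).ravel()
def proj(c,P):
    K,r,t=cam(c); p=(r@np.atleast_2d(P).T).T+t; p=p@K.T; return p[:,:2]/p[:,2:]
def ray(c,uv,z):
    K,r,t=cam(c); d=r.T@np.linalg.inv(K)@np.array([uv[0],uv[1],1.]); o=-r.T@t; return o+d*(z-o[2])/d[2]
E
python3 - <<'E'
from h import *
s=sensors.state(); print(s['clock'],s['eef_pos'],s['ee_rot'],s['force'],s['grip_width'])
for c in ['scene','side','wrist']:
    save(c,c+'0')
    for t in ['tank','hatch','hatch_tab','catch_top','food_jar_center','timer_box_center']:
        r=nets.recognise(t,c); print(c,t,[(np.round(x['centre'],3),round(x['p'],2)) for x in r[:2]])
print(sensors.state()['clock'])
E
```

```text
0.0 [ 6.49389793e-01 -7.26280850e-06  2.30031963e-01] [-1.57065705  0.00163927  0.00161341] [0.05883277 0.25265266 0.23017015] 0.08520031847401249
scene tank [(array([0.652, 0.231, 0.189]), 0.72)]
scene hatch [(array([0.618, 0.036, 0.198]), 0.89)]
scene hatch_tab [(array([0.619, 0.032, 0.199]), 0.7)]
scene catch_top [(array([0.558, 0.043, 0.198]), 0.43)]
scene food_jar_center [(array([0.672, 0.256, 0.231]), 0.72)]
scene timer_box_center [(array([0.677, 0.391, 0.04 ]), 0.6), (array([0.672, 0.256, 0.229]), 0.22)]
side tank [(array([0.636, 0.189, 0.19 ]), 0.61)]
side hatch [(array([0.621, 0.04 , 0.196]), 0.78)]
side hatch_tab [(array([0.619, 0.036, 0.193]), 0.72)]
side catch_top [(array([0.555, 0.043, 0.198]), 0.42), (array([0.494, 0.087, 0.012]), 0.26)]
side food_jar_center [(array([0.669, 0.258, 0.238]), 0.74)]
side timer_box_center [(array([0.668, 0.382, 0.038]), 0.63)]
wrist tank [(array([0.646, 0.047, 0.195]), 0.7)]
wrist hatch [(array([0.622, 0.04 , 0.197]), 0.75)]
wrist hatch_tab [(array([0.622, 0.04 , 0.196]), 0.56)]
wrist catch_top [(array([0.556, 0.049, 0.202]), 0.8)]
wrist food_jar_center []
wrist timer_box_center []
1.05
```

View images.

View pics/scene0.png

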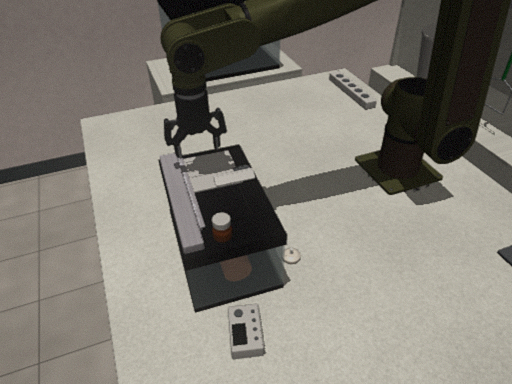

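View pics/side0.png

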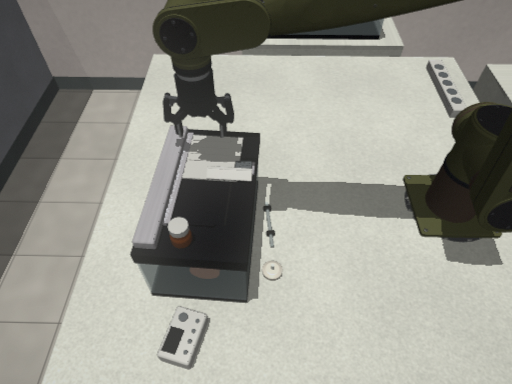

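View pics/wrist0.png

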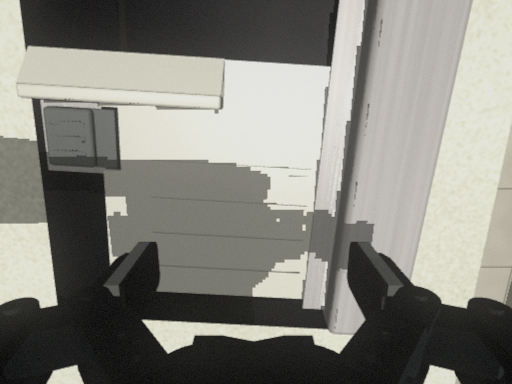

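```bash
python3 - <<'E'
import cv2
im=cv2.imread('pics/wrist0.png')
cv2.imwrite('pics/w0z.png',cv2.resize(im[30:190,0:240],None,fx=3.3,fy=3.3,interpolation=cv2.INTER_CUBIC))
im=cv2.imread('pics/side0.png')
cv2.imwrite('pics/s0z.png',cv2.resize(im[110:310,120:320],None,fx=3,fy=3,interpolation=cv2.INTER_CUBIC))
E
```

```text
(no output)
```

View pics/w0z.png

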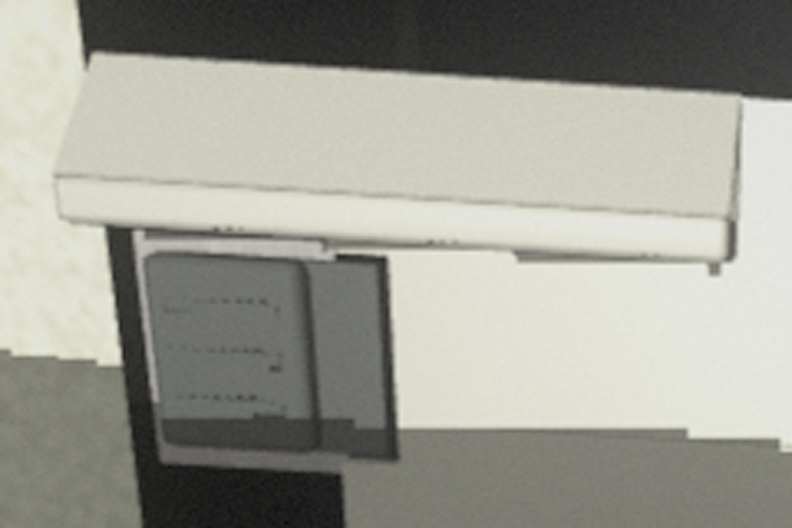

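View pics/s0z.png

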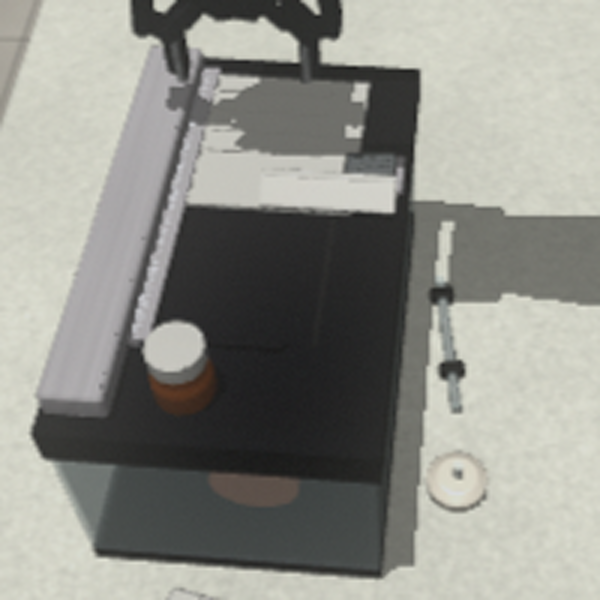

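```bash
cat > fit.py <<'E'
from h import *
from scipy.optimize import least_squares
obs=[('wrist',(233,352),(-98,-60,200)),('wrist',(55,175),(-114,-40,213)),('wrist',(728,215),(-15,-40,213)),('wrist',(62,220),(-114,-40,197)),('wrist',(730,260),(-15,-40,197))]
O=[(c,np.array([u[0]/3.3-.35,u[1]/3.3+29.65]),np.array(m)/1000) for c,u,m in obs]
# side: deck corners
for u,m in [((419,70),(-122,-182,190)),((408,163),(-114,-40,213)),((262,178),(-15,-40,213)),((397,188),(-114,-40,213-0))][:3]:
    O.append(('side',np.array([u[0]/3+120,u[1]/3+110]),np.array(m)/1000))
def w(p,m):
    c,s=np.cos(p[2]),np.sin(p[2]); return np.array([p[0]+c*m[0]-s*m[1],p[1]+s*m[0]+c*m[1],m[2]])
def fit(O):
    f=lambda p:np.concatenate([(proj(c,w(p,m))[0]-u) for c,u,m in O])
    r=least_squares(f,[.655,.11,0.],loss='soft_l1'); return r.x,f(r.x).reshape(-1,2)
if __name__=='__main__':
    for S in (O,O[:5]):
        p,e=fit(S); print(p,np.degrees(p[2])); print(np.round(e,1))
        for m in [(-98,-60,200),(-98,-40,205),(-98,75,205)]: print(m,np.round(w(p,np.array(m)/1e3),4))
    print([np.round(ray('side',(u[0]/3+120,u[1]/3+110),z),3) for u,z in [((419,70),.19),((376,470),.19),((35,440),.19)]])
    print('wrist cam',optics.camera_info('wrist'))
E
python3 fit.py
```

```text
[ 0.65017378  0.10774316 -0.02659427] -1.5237393499370202
[[-1.3 -1.4]
 [-0.7 12.8]
 [-1.1  6.1]
 [18.6 -0.5]
 [ 1.4 -7.7]
 [-1.7 -0.9]
 [-3.9  3.4]
 [-0.  -3.1]]
(-98, -60, 200) [0.5506 0.0504 0.2   ]
(-98, -40, 205) [0.5511 0.0704 0.205 ]
(-98, 75, 205) [0.5542 0.1853 0.205 ]
[ 0.64962102  0.10954141 -0.01022249] -0.5857054972845728
[[ -0.7  -1.7]
 [ -0.5  13. ]
 [ -1.    2.8]
 [ 18.8  -0.3]
 [  1.5 -10.6]]
(-98, -60, 200) [0.551  0.0505 0.2   ]
(-98, -40, 205) [0.5512 0.0705 0.205 ]
(-98, 75, 205) [0.5524 0.1855 0.205 ]
[array([ 0.519, -0.068,  0.19 ]), array([0.543, 0.301, 0.19 ]), array([0.76 , 0.285, 0.19 ])]
wrist cam {'vertical_fov': 62.186722404708846, 'cx': 253.04749160755034, 'cy': 190.14804282084972, 'rvec': array([-2.86445502e+00,  1.23370487e-03, -6.40838352e-05]), 'tvec': array([-0.65064584, -0.03580018,  0.37917125])}
```

```bash
sed -i "s/^obs=.*/obs=[('wrist',(233,352),(-98,-60,200)),('wrist',(62,219),(-114,-40,213)),('wrist',(729,262),(-15,-40,213)),('wrist',(78,0),(-122,-5,190)),('wrist',(143,528),(-122,-100,190))]/" fit.py
# line points: only x matters approx; drop v for edge points
sed -i "s/^    f=lambda.*/    f=lambda p:np.concatenate([(proj(c,w(p,m))[0]-u)*([1,0] if m[0]<-.121 and c=='wrist' else [1,1]) for c,u,m in O])/" fit.py
python3 fit.py
```

```text
[ 0.65222929  0.10326966 -0.06335938] -3.6302248942710564
[[-1.1  0.1]
 [-1.1 -0.1]
 [ 0.1  0. ]
 [ 0.5 -0. ]
 [ 1.8  0. ]
 [ 0.1 -0.8]
 [-4.2  3.3]
 [-0.1 -4.4]]
(-98, -60, 200) [0.5506 0.0496 0.2   ]
(-98, -40, 205) [0.5519 0.0696 0.205 ]
(-98, 75, 205) [0.5592 0.1843 0.205 ]
[ 0.65231225  0.1031844  -0.06435946] -3.687525428244387
[[-1.   0. ]
 [-1.1 -0.1]
 [ 0.2  0.1]
 [ 0.6 -0. ]
 [ 1.7  0. ]]
(-98, -60, 200) [0.5507 0.0496 0.2   ]
(-98, -40, 205) [0.5519 0.0696 0.205 ]
(-98, 75, 205) [0.5593 0.1843 0.205 ]
[array([ 0.519, -0.068,  0.19 ]), array([0.543, 0.301, 0.19 ]), array([0.76 , 0.285, 0.19 ])]
wrist cam {'vertical_fov': 62.186722404708846, 'cx': 253.04749160755034, 'cy': 190.14804282084972, 'rvec': array([-2.86445502e+00,  1.23370487e-03, -6.40838352e-05]), 'tvec': array([-0.65064584, -0.03580018,  0.37917125])}
```

```bash
python3 -m creep '[[0,-0.01,0,0,0,0,1],[-0.03,-0.01,0.01,0,2,0,1],[-0.06,-0.01,0.03,0,3.65,0,1],[-0.09,-0.01,0.045,0,3.65,0,1],[-0.103,-0.01,0.048,0,3.65,0,1],[-0.103,-0.01,0.048,0,3.65,0,1],[-0.103,-0.01,0.048,0,3.65,0,1],[-0.103,-0.01,0.048,0,3.65,0,1],[-0.103,-0.01,0.048,0,3.65,0,1]]' 20
python3 - <<'E'
from h import *
print(sensors.state()['grip_width'])
for c in ['wrist','side']: save(c,c+'1')
import cv2
im=cv2.imread('pics/side1.png')
cv2.imwrite('pics/s1z.png',cv2.resize(im[90:240,170:290],None,fx=4,fy=4,interpolation=cv2.INTER_CUBIC))
r=nets.recognise('catch_top','wrist');print(r[:2] and r[0])
print(proj('wrist',[sensors.state()['eef_pos'],[.5507,.0496,.2]]))
E
```

```text
clock: 1.95
eef_pos: [0.5478, 0.0474, 0.2413]
ee_rot: [-1.57, 0.051, -0.051]
force: [-0.4, 0.0, 0.5]
grip_width: 0.0002
0.00020563277162068233
{'centre': [0.6281, 0.0475, 0.1985], 'p': 0.56}
[[251.67549076 245.03204315]
 [257.14367332 212.44882205]]
```

View pics/wrist1.png

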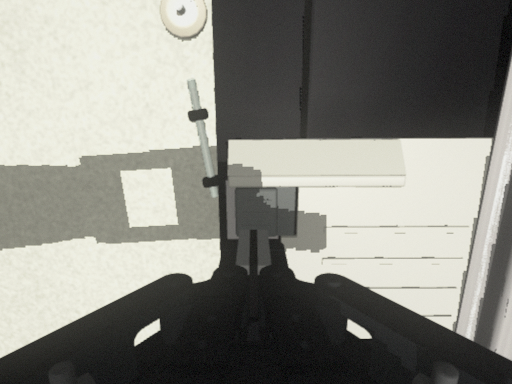

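View pics/s1z.png

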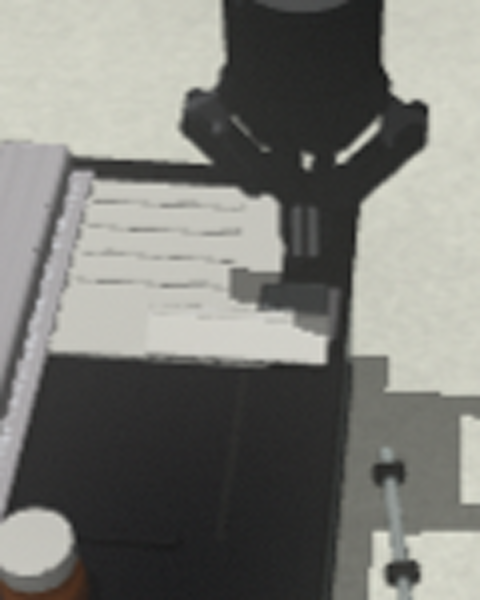

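```bash
python3 -m creep '[[0,0.015,0,0,0,0,1],[0,0.028,0,0,0,0,1],[0,0.036,0,0,0,0,1],[0,0.038,0,0,0,0,1],[0,0.040,0,0,0,0,1],[0,0.042,0,0,0,0,1],[0,0.043,0,0,0,0,1],[0,0.043,0,0,0,0,1]]'
```

```text
clock: 2.9
eef_pos: [0.5472, 0.048, 0.1994]
ee_rot: [-1.57, 0.049, -0.051]
force: [-3.2, -0.7, 4.3]
grip_width: -0.0
```

```bash
python3 -m creep '[[0,0.002,0,0,0,0,1],[0,0.004,0,0,0,0,1],[0,0.006,0,0,0,0,1],[0,0.0065,0,0,0,0,1],[0,0.0065,0,0,0,0,1],[0,0.0065,0,0,0,0,1]]'
```

```text
clock: 3.5
eef_pos: [0.5474, 0.048, 0.1936]
ee_rot: [-1.57, 0.049, -0.051]
force: [-5.0, -0.4, 7.1]
grip_width: 0.0001
```

```bash
python3 -m creep '[[0,0.0005,0.002,0,0,0,1],[0,0.0005,0.005,0,0,0,1],[0,0.0005,0.008,0,0,0,1],[0,0.0005,0.011,0,0,0,1],[0,0.0005,0.014,0,0,0,1],[0,0.0005,0.017,0,0,0,1],[0,0.0005,0.017,0,0,0,1]]'
```

```text
clock: 4.2
eef_pos: [0.5499, 0.0634, 0.1939]
ee_rot: [-1.574, 0.046, -0.054]
force: [-0.1, -5.7, 7.6]
grip_width: 0.0003
```

```bash
python3 - <<'E'
from h import *
import cv2
save('wrist','w2')
im=save('side','side2')[:,:,::-1]
cv2.imwrite('pics/s2z.png',cv2.resize(im[90:240,170:290],None,fx=4,fy=4,interpolation=cv2.INTER_CUBIC))
E
```

```text
(no output)
```

View pics/w2.png

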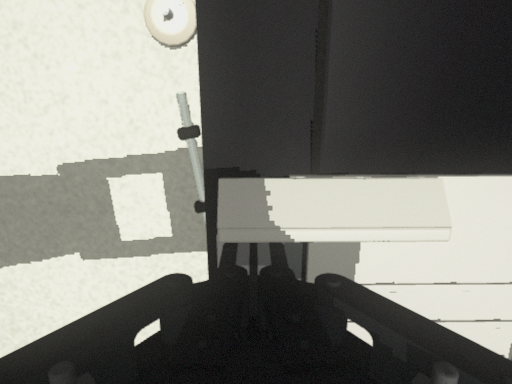

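View pics/s2z.png

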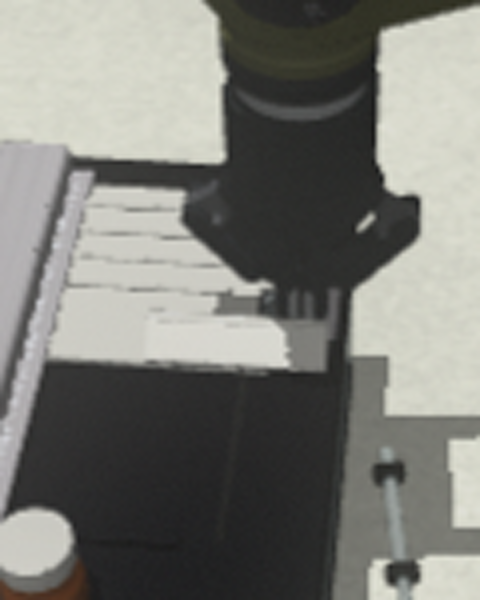

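The wrist picture shows the fingertips at the tab face (around pixel 253,235), with the tab already slightly shifted. The catch is down about 6 mm. I'll push on.

```bash
python3 -m creep '[[0,0,0.003,0,0,0,1],[0,0,0.006,0,0,0,1],[0,0,0.009,0,0,0,1],[0,0,0.012,0,0,0,1],[0,-0.001,0.015,0,0,0,1],[0,-0.002,0.018,0,0,0,1],[0,-0.004,0.021,0,0,0,1],[0,-0.006,0.024,0,0,0,1],[0,-0.006,0.027,0,0,0,1],[0,-0.006,0.027,0,0,0,1]]'
```

```text
clock: 5.3
eef_pos: [0.5495, 0.0918, 0.1964]
ee_rot: [-1.571, 0.051, -0.049]
force: [0.1, -5.0, -2.6]
grip_width: -0.0001
```

```bash
python3 - <<'E'
from h import *
save('wrist','w3')
E
```

```text
(no output)
```

View pics/w3.png

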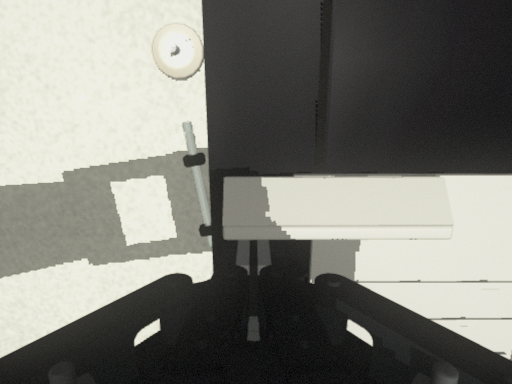

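```bash
python3 -m creep '[[0,0,0.004,0,0,0,1],[0,0,0.008,0,0,0,1],[0,0,0.012,0,0,0,1],[0,0,0.016,0,0,0,1],[0,0,0.020,0,0,0,1],[0,0,0.024,0,0,0,1],[0,0,0.028,0,0,0,1],[0,0,0.032,0,0,0,1],[0,0,0.036,0,0,0,1],[0,0,0.040,0,0,0,1],[0,0,0.044,0,0,0,1],[0,0,0.048,0,0,0,1],[0,0,0.052,0,0,0,1],[0,0,0.056,0,0,0,1],[0,0,0.060,0,0,0,1],[0,0,0.064,0,0,0,1],[0,0,0.067,0,0,0,1],[0,0,0.070,0,0,0,1],[0,0,0.072,0,0,0,1],[0,0,0.072,0,0,0,1]]'
```

```text
clock: 7.35
eef_pos: [0.5542, 0.1643, 0.1973]
ee_rot: [-1.57, 0.05, -0.049]
force: [-1.2, -4.5, -2.9]
grip_width: 0.0001
```

```bash
python3 -m creep '[[0,0,0.001,0,0,0,1],[0,0,0.002,0,0,0,1],[0,0,0.003,0,0,0,1],[0,0,0.004,0,0,0,1],[0,0,0.005,0,0,0,1],[0,0,0.006,0,0,0,1],[0,0,0.006,0,0,0,1]]'
```

```text
clock: 8.05
eef_pos: [0.5553, 0.1705, 0.1981]
ee_rot: [-1.568, 0.049, -0.051]
force: [-0.4, -1.5, -1.4]
grip_width: 0.0001
```

```bash
python3 -m creep '[[0,0,0.001,0,0,0,1],[0,0,0.002,0,0,0,1],[0,0,0.003,0,0,0,1],[0,0,0.003,0,0,0,1]]'
```

```text
clock: 8.45
eef_pos: [0.5554, 0.1731, 0.198]
ee_rot: [-1.569, 0.049, -0.051]
force: [-0.4, -0.9, 0.2]
grip_width: 0.0001
```

```bash
python3 -m creep '[[0,0,0.001,0,0,0,1],[0,0,0.002,0,0,0,1],[0,0,0.002,0,0,0,1]]'
```

```text
clock: 8.75
eef_pos: [0.5555, 0.1736, 0.198]
ee_rot: [-1.573, 0.049, -0.051]
force: [-1.2, -6.8, 3.7]
grip_width: 0.0001
```

```bash
python3 -m creep '[[0,0,0.001,0,0,0,1],[0,0,0.0015,0,0,0,1],[0,0,0.0015,0,0,0,1]]'
```

```text
clock: 9.05
eef_pos: [0.5555, 0.1738, 0.198]
ee_rot: [-1.576, 0.05, -0.051]
force: [-1.2, -10.5, 4.1]
grip_width: 0.0001
```

At the stop: the finger no longer moves and the force is rising. Now back off along −y, then lift clear.

```bash
python3 -m creep '[[0,0,-0.003,0,0,0,1],[0,0,-0.008,0,0,0,1],[0,0,-0.015,0,0,0,1],[0,0,-0.018,0,0,0,1],[0,-0.01,-0.018,0,0,0,1],[0,-0.03,-0.018,0,0,0,1],[0,-0.06,-0.025,0,0,0,1],[0,-0.09,-0.05,0,0,0,1],[0,-0.11,-0.09,0,0,0,1],[0,-0.11,-0.12,0,0,0,1],[0,-0.11,-0.15,0,0,0,1],[0,-0.11,-0.15,0,0,0,1],[0,-0.11,-0.15,0,0,0,1]]'
python3 - <<'E'
from h import *
import cv2
im=save('wrist','w5')
im=save('side','side5')[:,:,::-1]
cv2.imwrite('pics/s5z.png',cv2.resize(im[110:310,120:320],None,fx=3,fy=3,interpolation=cv2.INTER_CUBIC))
p=[.6523,.1032,-.0634]
from fit import w
ms=[(-98,-60,200),(-114,-40+115,213),(-15,75,213)]
print(np.round(proj('wrist',[w(p,np.array(m)/1e3) for m in ms]),1)); print(sensors.state()['force'])
for t in ['food_jar_center','timer_box_center']: print([np.round(x['centre'],3) for x in nets.recognise(t,'side')[:1]])
E
```

```text
clock: 10.35
eef_pos: [0.5457, 0.0263, 0.308]
ee_rot: [-1.57, 0.05, -0.052]
force: [-0.5, 0.5, -0.2]
grip_width: 0.0003
[[256.6 160. ]
 [232.5 -43.8]
 [386.6 -43.9]]
[-0.06159884  0.17415703 -0.1965141 ]
[array([0.667, 0.257, 0.236])]
[array([0.666, 0.385, 0.039])]
```

View pics/w5.png

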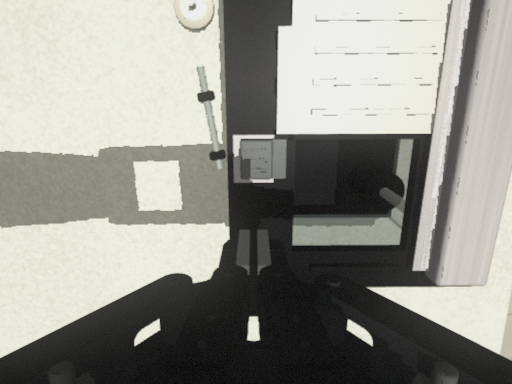

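View pics/s5z.png

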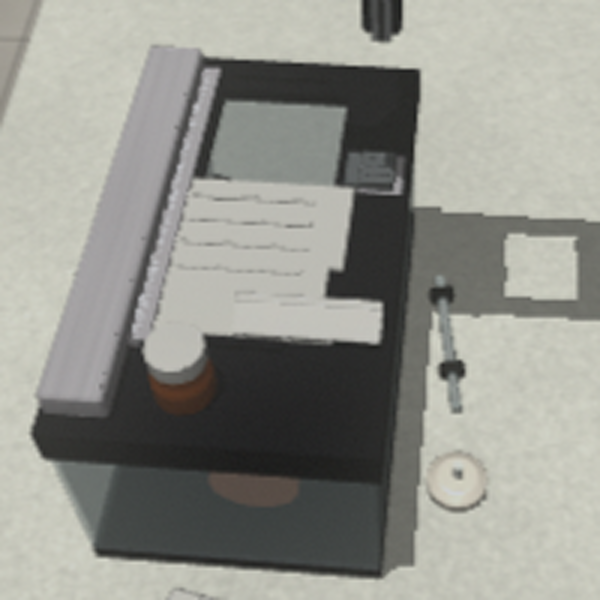

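```bash
python3 - <<'E'
from h import *
from fit import w
p=[.6523,.1032,-.0634]
for v in (.105,.110,.115):
    print(v,np.round(proj('wrist',[w(p,np.array([-82,-155+v*1e3,196.5])/1e3),w(p,np.array([30,-155+v*1e3,196.5])/1e3)]),1).tolist())
for z in (200,196): print(z,np.round(proj('wrist',[w(p,np.array([x,y,z])/1e3) for x,y in ((-111,-76),(-85,-44))]),1).tolist())
im=cv2.imread('pics/w5.png')
cv2.imwrite('pics/w5z.png',cv2.resize(im[115:200,220:320],None,fx=6,fy=6,interpolation=cv2.INTER_CUBIC))
E
```

```text
0.105 [[276.8, 147.1], [416.9, 147.2]]
0.11 [[276.9, 140.9], [417.8, 140.9]]
0.115 [[277.1, 134.5], [418.7, 134.5]]
200 [[240.7, 179.8], [273.4, 140.1]]
196 [[240.9, 178.6], [273.1, 139.5]]
```

View pics/w5z.png

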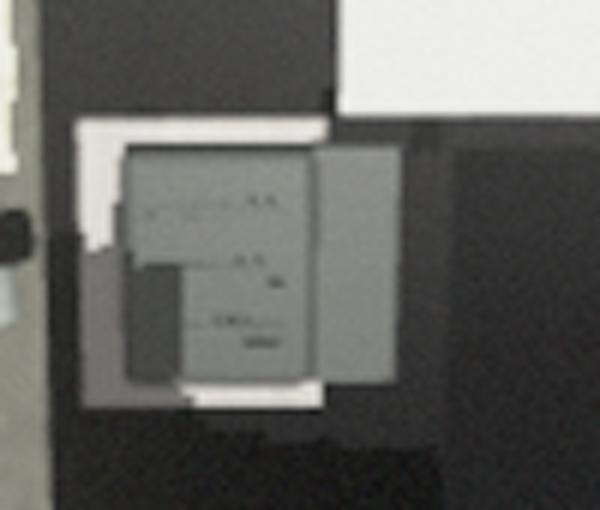

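```bash
python3 -c "
from bench import env,sensors
print(sensors.state()['clock']); env.close_job()"
```

```text
10.55
the job is handed in; nothing more can be done
```

The hatch is fully open against its stop and the job is handed in at 10.55 s. I got no verdict back.

I shut the fingers and pressed the catch down about 6 mm, with about 7 N on the wrist. Keeping it down, I slid the fingertip into the thumb tab and pushed the hatch past the catch. I then pushed it slowly until the finger stopped moving and the force rose to about 10 N. After that I backed off, lifted, and moved the hand clear.

Last checks:
- **Hatch:** its rear edge was at pixel row 134.2 in the wrist picture, against 134.5 predicted for 0.115 m open.
- **Catch:** the pad and nose were uncovered, with the hatch edge just past them, so the catch looks sprung up. I could not confirm this to the millimetre, because from that view the up and down positions look nearly the same.
- **Other items:** the jar (within 2 mm) and timer box (within 4 mm) were where they stood, within the network's accuracy. The thermometer and airstone showed no shift in the side picture.
- **Contact:** the wrist force was about zero and the hand was about 0.12 m above the deck.

One reading I could not explain: while pressing the catch there was a sideways force of up to 5 N towards −x, probably friction. It went away once I started sliding.

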